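# Clamp the crown block with the swing strap and cam lever

## Robot

A 6-joint arm with a two-finger parallel gripper is mounted at the origin on the work surface. World frame = base frame: x ahead of the robot, y to its left, z up, the work surface at z = 0. Lengths are in m, angles in degrees, forces in N, time in s.
With the tool pointing down it reaches from about 0.3 to 0.75 m from the base axis. Payload 8.5 kg.
Tool frame: the origin (TCP) lies midway between the tips of the shut fingers; the grasp point (between the pads) lies 19 mm behind it; z points along the fingers, y is the direction in which the jaws open and shut (so a half turn about z gives the same grasp; the last joint's range is limited). The gripper opens to 85 mm and grips with 20 to 120 N. Pads are 22 mm wide; open, the fingers measure 114 mm over their backs; the gripper's body (76 mm by 85 mm) begins 54 mm behind the grasp point. The pads swing forward as they close: fully open they stand 13 mm farther back than shut.
Start: joints at [-76.794, 21.807, 74.336, -0, 83.858, -12.336], TCP at [0.237, -0.496, 0.231] pointing down, gripper open.
Joint ranges: [-178.18, 178.18], [-50.72, 133.34], [12.68, 142.11], [-81.47, 261.47], [9.98, 163.14], [-165.26, 165.26]. Speed limits (degrees/s): [136.94, 136.94, 180, 180, 180, 180].

## Interface

Orientations are given as a 3x3 rotation matrix whose columns are the frame's x, y, z axes.
In Python, from rig import env, viewer, ticket gives the robot as it stands. The module is installed in compiled form; this text tells all that it offers.
- The arm moves only by the shell command python3 -m pendant 'ROWS' [FORCE]. ROWS is JSON, a list of rows, each a list of 3 entries, a list of its own where there are three numbers: the shift along the world's x, y, z in mm, then the turn about the world's z in rad, then the opening, from -1 (shut) to 1 (fully open). A call has 1 to 12 rows; each row shifts and turns the pose as measured when the row begins; what a row does not reach is not made up. A row lasts 1/8 s, in which the tool goes at most 62.5 mm and 10.7 degrees, less where a joint would pass 70% of its speed; a pose out of reach is approached as far as the arm can. A call with a gripper value outside its range is refused whole. The fingers move at their own pace and stop on an object; FORCE is the grip in N (left out, the last holds). Time passes only in rows, so rows that do not move let the fingers close. It gives the time, the measured TCP pose, the force and the opening at its end, in the units of the state.
- env.observe(): the state, without advancing time (a new reading comes with each control period).
- viewer.get_image(name): name is "side" or "top"; returns (picture, depth): 480x640x3 uint8, red, green, blue; 480x640 float32, m along the optical axis (not along the pixel's ray), 0 where there is no reading.
- viewer.camera_params(name): a dict with "fx", "fy", "cx", "cy" (pixels), "rvec" (rotation vector, rad) and "tvec" (3), from world to camera coordinates, as OpenCV has them. Camera axes: x right, y down, z forward; pixel columns grow to the right and rows downward; lengths in m; the calibration is good to about 2 mm. A picture is of the moment at which its call begins. camera_params takes no time and is no camera call.
- ticket.close_job(): hands the job in, once; it reports no verdict.
The state is a dict: "time_s": time; "q": joint angles; "qvel": joint speeds; "joint_efforts": joint torques, N m; "position": TCP position; "tool_rot": TCP orientation; "ft_force": force on the tool from outside, world axes, zero at the start; "wrist_torque": the same for the moment, N m; "grip_width": finger opening in m.
Only numpy, scipy, OpenCV 4.12 (cv2) and the standard library are available. Lean on these libraries where they do the work, as an engineer would, in place of code of your own. Each camera call takes 0.05 s, during which the arm holds its last target. There are 200 camera calls.

## Task

Lock the wooden hat crown block down on its clamping board: push the steel strap round by its blue post until it lies fully over the block's foot, against its stop, and then push the red cam lever all the way down so that it lies level. Do not press the lever before the strap is home; lift nothing, and leave the crown block and the things around the board where they stand. Finish clear of everything.

Things in the scene. Friction and masses are not known exactly. Their poses are not given: they have to be found in the camera images.
- board: Pale wooden clamping board, fixed, 18 mm thick. Origin on the table; it covers x -125..125, y -140..170 mm of its frame. x points away from the robot (yaw within 0.3 rad), y left, z up. In this frame, mm: strap pivot x -40, y 80; cam axle x -40, y -80, z 60; the dark cam post fills x -25..1, y -98..-62, up to z 76. Two low guide strips (to z 28) flank the crown block.
- strap_pivot (a point): The vertical pivot of the strap, on the strap's upper face (43 mm above the table). A brass bolt head of radius 9 mm stands 7 mm high there.
- strap (a joint): Steel strap, turns about the vertical strap_pivot. rad: 0 = home over the foot, at its stop, pointing along the board's -y with its end under the cam; grows as it opens towards the robot (clockwise from above), to 1.4. Starts 0.8 to 1.25. 24 mm wide, 37 to 43 mm above the table, end 175 mm from the pivot. Stays where left; about 1.2 N at the post moves it.
- post_top (a point): Centre of the top of the blue round post on the strap, the place to push: radius 7 mm, it stands 45 mm high on the strap (43 to 88 mm above the table), 85 mm from the pivot along the strap.
- cam_axle (a point): Centre of the cam on its level axle, 60 mm above the table; the axle runs along the board's x. The steel cam of radius 12 mm turns here with the red lever.
- lever (a joint): Red cam lever, turns about cam_axle in the board's y-z plane. rad: 0 = raised, leaning 30 degrees (0.524 rad) from upright outward to the board's -y; grows as it is pushed outward and down, to its stop at 1.05 = level, pointing along the board's -y. Starts 0 to 0.15. Stays where left; 2 to 3 N square to its pad moves it.
- lever_pad (a point): Middle of the lever, in its end pad, 80 mm from cam_axle. The pad is 24 mm wide, 10 mm thick, reaches from 56 to 101 mm from the axle, and the arm below it is 16 mm wide and 8 mm thick. Push on its upper, inner face (5 mm from this point).
- crown_block: Loose hat crown block, about 0.6 kg: brown wooden foot 170 (x) by 104 (y) by 16 mm with a dark wooden dome 100 mm across, its top 74 mm above the underside, its centre 30 mm towards +x. Origin: centre of the underside, 18 mm above the table on the board. The strap clears the foot by 3 mm. Must stay put.
- spray_can: Bystander: blue and dark spray can, 56 mm diameter, 150 mm high, on the table to the left of the board. Origin: centre of the underside.
- thread_spool: Bystander: plum spool, 40 mm diameter, 50 mm high, upright on the table to the right of the board. Origin: centre of the underside.
- pin_tin: Bystander: round metal pin tin, 50 mm diameter, 25 mm high, with brass lid, on the table to the right of the board. Origin: centre of the underside.
Things that resemble listed ones, but are neither listed nor needed, are in the scene too. Of the things that look like the crown_block, the smallest one is meant.

How it is judged (in metres and radians):
On the way, in this order (a step that is already met when the one before it is completed fails the run):
1. the strap lies fully over the foot with the lever still raised (value of joint strap below 0.06 rad and value of joint lever below 0.4 rad), for 0.2 s.
2. the lever is fully down with the strap home (value of joint strap below 0.06 rad and value of joint lever above 0.95 rad), for 0.2 s.
At the end, for the whole second after the job is handed in: Strap within 0.06 rad of its stop, lever past 0.95 rad (level within 0.1 rad), crown block at rest within 12 mm of its start and upright, the three bystanders upright and within 20 mm of their starts (all of step 2 and distance of crown_block from where it was at the start of the episode below 0.012 m and angle between crown_block's own z axis and vertical below 0.05 rad and linear speed of crown_block below 0.02 m/s and distance of each of spray_can, thread_spool, pin_tin from where it was at the start of the episode below 0.02 m and angle between each of spray_can, thread_spool, pin_tin's own z axis and vertical below 0.2 rad); the robot touches nothing.
It fails at once if the lever is pressed before the strap is home (value of joint lever above 0.5 rad and value of joint strap above 0.12 rad).
It fails at once if the crown block is shifted, lifted or tipped (distance of crown_block from where it was at the start of the episode above 0.012 m or angle between crown_block's own z axis and vertical above 0.1 rad).
It fails at once if a bystander is shifted, lifted or knocked over (distance of any of spray_can, thread_spool, pin_tin from where it was at the start of the episode above 0.02 m or angle between any of spray_can, thread_spool, pin_tin's own z axis and vertical above 0.3 rad).
It also fails if it takes over 48 s, if anything falls off the work surface, if the arm or the gripper's body presses on something with over 40 N, if the wrist force passes 120 N, or if a joint passes its speed limit or range.

## Working session

There is one attempt and no reset: what is moved stays moved. The work goes in short steps, Python scripts to look and compute and a shell command to move; the robot and the scene stay as the last step left them, time stands still between calls to the robot, and variables do not carry over. Pictures are saved under pics/ and viewed, about 8 in all and at most 12, crops included, and the job is handed in when it is done.

```bash
mkdir -p pics; cat > h.py <<'E'
import numpy as np, cv2
from rig import env, viewer, ticket
def cam(n):
    p=viewer.camera_params(n); R,_=cv2.Rodrigues(np.array(p['rvec'],float)); t=np.array(p['tvec'],float).ravel()
    return p,R,t
def ray(n,u,v):
    p,R,t=cam(n); d=R.T@np.array([(u-p['cx'])/p['fx'],(v-p['cy'])/p['fy'],1.]); return -R.T@t,d
def plane(n,u,v,z):
    o,d=ray(n,u,v); return o+d*(z-o[2])/d[2]
def cloud(n,depth):
    p,R,t=cam(n); v,u=np.mgrid[:480,:640]; X=np.stack([(u-p['cx'])/p['fx']*depth,(v-p['cy'])/p['fy']*depth,depth],-1)
    return (X-t)@R
def proj(n,P):
    p,R,t=cam(n); q=R@np.array(P)+t; return p['fx']*q[0]/q[2]+p['cx'],p['fy']*q[1]/q[2]+p['cy']
def shot(n,tag):
    im,d=viewer.get_image(n); np.savez(f'{n}_{tag}.npz',im=im,d=d); cv2.imwrite(f'pics/{n}_{tag}.png',im[:,:,::-1]); return im,d
E
python3 - <<'E'
from h import *
for n in('top','side'):
    shot(n,'0'); print(n,ray(n,320,240))
s=env.observe(); print(s['time_s'],s['position'],s['tool_rot'],s['ft_force'])
E
```

```text
top (array([ 0.32805915, -0.05428667,  1.45034276]), array([ 0.13485749,  0.00344747, -0.99095486]))
side (array([ 0.37281719, -0.98316587,  1.24248679]), array([ 0.09416709,  0.63562718, -0.7662626 ]))
0.1 [ 0.23708156 -0.49599473  0.23077202] [[ 9.02244364e-01  4.31224989e-01 -3.39752033e-04]
 [ 4.31225056e-01 -9.02243502e-01  1.27033420e-03]
 [ 2.41260787e-04 -1.29266146e-03 -9.99999135e-01]] [ 0.78187166  0.16300415 -0.14153458]
```

View pics/top_0.png

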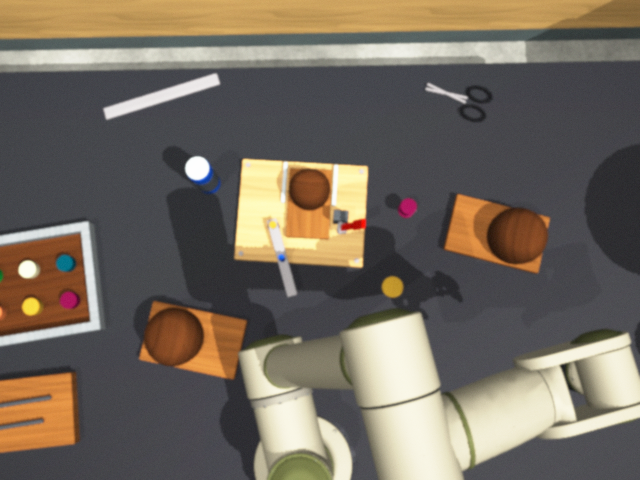

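View pics/side_0.png

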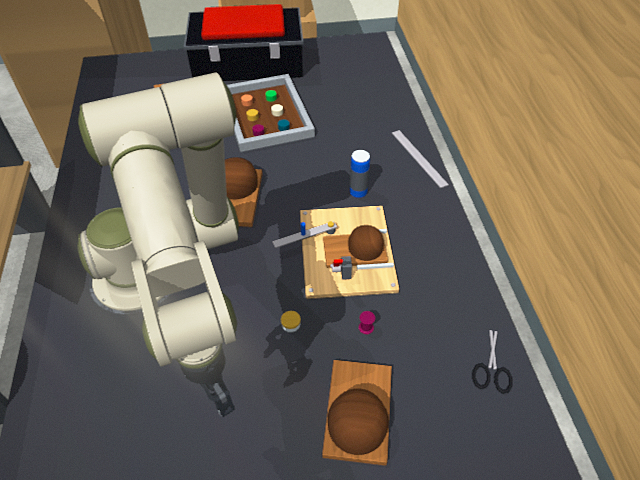

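The top view shows the board at (235–368, 159–267), with the strap running from its brass bolt at (274,225) past the blue post at (282,258) to its end at (291,296). The red lever is at (352,225).

Three things look like the crown block: (310,190) on the board, (518,235) and (173,336). The one on the board is the smallest and is under the strap, so it is the one meant. I'll confirm it in an enlarged crop while measuring.

```bash
cat > meas.py <<'E'
from h import *
import sys
tag=sys.argv[1]
r={}
for n in('top','side'):
    f=np.load(f'{n}_{tag}.npz'); im,d=f['im'],f['d']; P=cloud(n,d); hsv=cv2.cvtColor(im,cv2.COLOR_RGB2HSV)
    near=(P[...,0]>.3)&(P[...,0]<.75)&(P[...,1]>-.3)&(P[...,1]<.3)
    # board: top face points near z=18mm, wood colour
    b=near&(abs(P[...,2]-.018)<.006)&(hsv[...,1]>40)&(hsv[...,2]>110)
    m=cv2.morphologyEx(b.astype(np.uint8),cv2.MORPH_OPEN,np.ones((3,3)))
    k,l,st,_=cv2.connectedComponentsWithStats(m)
    Q=P[m>0][:,:2]*1000; rect=cv2.minAreaRect(Q.astype(np.float32)); print(n,'board rect c',rect, 'z',np.median(P[m>0][:,2]))
    for name,mm in(('blue',near&(hsv[...,0]>105)&(hsv[...,0]<125)&(hsv[...,1]>150)&(hsv[...,2]>60)),('red',near&((hsv[...,0]<5)|(hsv[...,0]>174))&(hsv[...,1]>190)&(hsv[...,2]>120))):
        k,l,st,c=cv2.connectedComponentsWithStats(mm.astype(np.uint8))
        for i in range(1,k):
            if st[i,4]>8:
                q=P[l==i]; print(n,name,st[i],c[i].round(1),'xyz med',np.median(q,0).round(3),'zmax',q[:,2].max().round(3))
E
python3 meas.py 0
python3 - <<'E'
from h import *
a=np.load('top_0.npz')['im'][145:310,225:425]; b=np.load('side_0.npz')['im'][195:305,265:405]
cv2.imwrite('pics/crop0.png',np.hstack([cv2.resize(a,(480,396),interpolation=2),cv2.resize(b,(320,396),interpolation=2)])[:,:,::-1])
E
```

```text
top board rect c ((504.4669494628906, 42.08357238769531), (386.99871826171875, 436.29559326171875), 85.53682708740234) z 0.017599054991293276
top blue [192 166  21  19 115] [205.1 177.9] xyz med [0.652 0.208 0.121] zmax 0.143
top blue [207 181  13  13  45] [214.4 188.8] xyz med [0.653 0.208 0.012] zmax 0.023
top blue [279 255   5   6  24] [281.1 257.3] xyz med [0.475 0.041 0.086] zmax 0.091
top red [342 220  24   9 143] [355.3 224.7] xyz med [ 0.543 -0.131  0.127] zmax 1.45
side board rect c ((507.0143127441406, 45.911376953125), (397.2388916015625, 436.6873779296875), 84.42288970947266) z 0.01822613179076202
side blue [351 159  19  14 191] [359.7 166.1] xyz med [0.667 0.202 0.126] zmax 0.146
side blue [350 188  18  10 110] [358.1 192.8] xyz med [0.667 0.203 0.017] zmax 0.033
side blue [300 222   5  13  48] [302.5 228.1] xyz med [0.476 0.039 0.073] zmax 0.091
side red [334 259   9   5  30] [337.7 261. ] xyz med [ 0.54  -0.146  0.144] zmax 0.152
```

View pics/crop0.png

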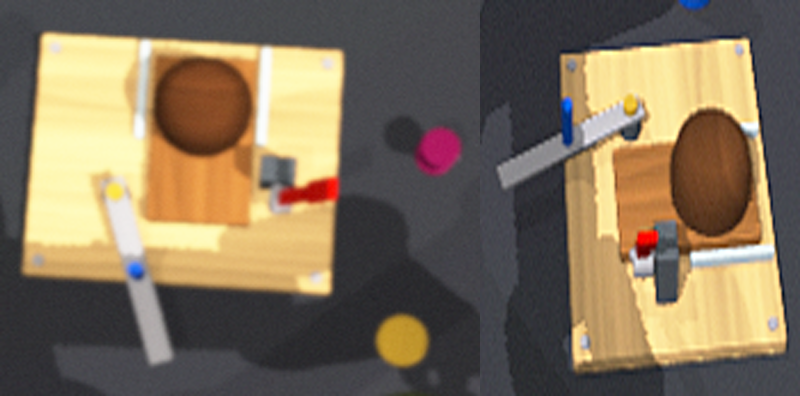

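The crop confirms it: the crown block on the board is the small one between the white guide strips, with the strap, bolt and dark cam post beside it. Next I'll work out the board pose from its corners and check it against the bolt, post and lever pad.

```bash
python3 - <<'E'
from h import *
C=[(242.5,158.8),(367.9,165.8),(362.9,267.5),(234.6,258.5)]
W=np.array([plane('top',u,v,.018)[:2] for u,v in C])*1000
L=np.array([(125,170),(125,-140),(-125,-140),(-125,170)],float)
l0,w0=L.mean(0),W.mean(0); A=(L-l0);B=(W-w0)
th=np.arctan2((A[:,0]*B[:,1]-A[:,1]*B[:,0]).sum(),(A*B).sum()); R=np.array([[np.cos(th),-np.sin(th)],[np.sin(th),np.cos(th)]])
o=w0-R@l0; print('yaw',th,'org',o,'resid',(B-A@R.T).round(1).tolist(), [np.linalg.norm(W[i]-W[i-1]).round() for i in range(4)])
np.savez('board.npz',R=R,o=o)
g=lambda x,y:R@[x,y]+o
piv=g(-40,80);print('pivot pred',piv,'seen top',plane('top',272.9,224.6,.05)*1000,'side',plane('side',265+ (631-480)/2.286,195+104/3.6,.05)*1000)
print('axle',g(-40,-80))
post=plane('top',281.1,257.3,.088)[:2]*1000; print('post',post,'r',np.linalg.norm(post-piv)); d=R.T@(post-piv); print('strap ang',np.arctan2(-d[0],-d[1]))
for t in(1.0,.6,.3,0): print('post@',t,g(-40-85*np.sin(t),80-85*np.cos(t)).round(1),'end',g(-40-175*np.sin(t),80-175*np.cos(t)).round(1))
for lv in(0,.1,.5,1.05): 
    a=.524+lv; print('pad@',lv,g(-40,-80-80*np.sin(a)).round(1),60+80*np.cos(a),'tip px top',proj('top',np.r_[g(-40,-80-100*np.sin(a)),60+100*np.cos(a)]/1000),proj('side',np.r_[g(-40,-80-80*np.sin(a)),60+80*np.cos(a)]/1000))
print('spool',plane('top',408,208,.05)*1000,'tin',plane('top',392.5,287,.025)*1000,'dome ctr',g(30,0))
E
```

```text
yaw -0.07691315047084893 org [591.27608521 -21.09561909] resid [[-0.6, 0.5], [0.3, 0.5], [-1.0, -0.2], [1.4, -0.8]] [np.float64(248.0), np.float64(310.0), np.float64(251.0), np.float64(310.0)]
pivot pred [557.54132685  61.74136588] seen top [557.21789638  61.90588717  50.        ] side [559.71045859  60.43089108  50.        ]
axle [545.24735225 -97.78561675]
post [474.79622551  40.15982397] r 85.51324310786008
strap ang 1.2387475941588677
post@ 1.0 [482.7  21.4] end [403.5 -21.2]
post@ 0.6 [504.3  -4.5] end [447.9 -74.7]
post@ 0.3 [526.3 -17.3] end [ 493.1 -101. ]
post@ 0 [551. -23.] end [ 544.1 -112.7]
pad@ 0 [ 542.2 -137.7] 129.26597775057158 tip px top (np.float64(364.1133389506532), np.float64(223.22039117305863)) (np.float64(337.49475246484894), np.float64(261.87744346845835))
pad@ 0.1 [ 541.7 -144.4] 124.9238248959293 tip px top (np.float64(367.73345091517837), np.float64(223.84821861731848)) (np.float64(337.7192672922286), np.float64(265.0401383717857))
pad@ 0.5 [ 540.  -165.9] 101.59626730647757 tip px top (np.float64(378.7060661417331), np.float64(226.65232076233778)) (np.float64(338.3686795351889), np.float64(277.44720548694556))
pad@ 1.05 [ 539.1 -177.5] 59.743706582004435 tip px top (np.float64(382.8702653678366), np.float64(230.52209424793793)) (np.float64(338.4842497043849), np.float64(290.75607683650156))
spool [ 592.2739337  -259.77976768   50.        ] tin [ 406.8219948  -219.85635703   25.        ] dome ctr [621.18739445 -23.40073932]
```

Everything agrees: pivot, bolt, post radius (85.5 against 85 mm) and lever position. The strap is at about 1.24 rad. The push will use the shut fingers along tool +y, starting on the post's +y side.

```bash
python3 -m pendant '[[[19,48,0],-0.02,-1],[[19,48,0],-0.02,-1],[[19,48,0],-0.02,-1],[[19,48,0],-0.02,-1],[[19,48,0],-0.02,-1],[[19,48,0],-0.02,-1],[[19,48,0],-0.02,-1],[[19,48,0],-0.02,-1],[[19,48,0],-0.02,-1],[[19,48,0],-0.01,-1],[[19,48,0],0,-1],[[19,48,0],0,-1]]' 20
```

```text
time_s: 1.6
position: [0.4671, 0.0974, 0.2277]
tool_rot: [[0.971, 0.24, -0.001], [0.24, -0.971, 0.005], [-0.0, -0.005, -1.0]]
ft_force: [1.0, -0.2, -0.7]
grip_width: 0.0001
```

```bash
python3 -m pendant '[[[-1,-8,-45],0,-1],[[-1,-9,-45],0,-1],[[0,0,-45],0,-1],[[0,0,-30],0,-1],[[0,0,-5],0,-1],[[0,0,0],0,-1]]'; python3 - <<'E'
from h import *
s=env.observe();print(s['position']*1000 if hasattr(s['position'],'shape') else s['position'])
shot('top','1');im,_=shot('side','1')
cv2.imwrite('pics/c1.png',cv2.resize(im[150:310,230:430],(750,600),interpolation=2)[:,:,::-1])
E
```

```text
time_s: 2.35
position: [0.4653, 0.0842, 0.0532]
tool_rot: [[0.969, 0.248, -0.0], [0.248, -0.969, 0.006], [0.001, -0.005, -1.0]]
ft_force: [0.5, -0.7, 0.3]
grip_width: 0.0
[465.34606484  84.20555953  53.17665042]
```

View pics/c1.png

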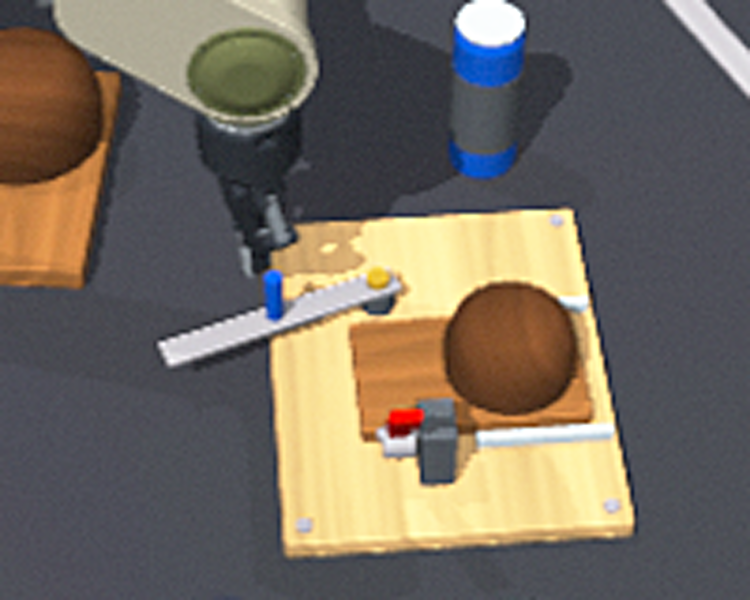

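The fingers stand behind the blue post (post at crop (274,295), fingers at (260,255)), and nothing else is near. I'll compute the waypoints along the arc.

```bash
python3 - <<'E'
from h import *
f=np.load('board.npz');R,o=f['R'],f['o'];p=None
for t in [1.24,1.12,1.0,.88,.76,.64,.52,.40,.28,.16,.08,0,-.05]:
    q=R@(np.array([-40,80])-85*np.array([np.sin(t),np.cos(t)])-21*np.array([np.cos(t),-np.sin(t)]))+o
    print(t,q.round(1),None if p is None else (q-p).round(1));p=q
E
```

```text
1.24 [470.   60.7] None
1.12 [470.7  50.2] [  0.8 -10.5]
1.0 [472.7  39.9] [  2.  -10.3]
0.88 [476.   29.9] [  3.2 -10. ]
0.76 [480.4  20.4] [ 4.4 -9.5]
0.64 [485.9  11.5] [ 5.5 -8.9]
0.52 [492.4   3.2] [ 6.5 -8.2]
0.4 [499.9  -4.1] [ 7.5 -7.4]
0.28 [508.2 -10.6] [ 8.3 -6.4]
0.16 [517.2 -16. ] [ 9.  -5.4]
0.08 [523.5 -18.9] [ 6.3 -3. ]
0 [530.1 -21.4] [ 6.6 -2.5]
-0.05 [534.3 -22.7] [ 4.2 -1.3]
```

Next is the move to the contact pose, then about half the arc.

```bash
python3 -m pendant '[[[2,-12,5],0,-1],[[2,-11,0],0,-1],[[1,-10.5,0],0.12,-1],[[2,-10.5,0],0.12,-1],[[3,-10,0],0.12,-1],[[4.5,-9.5,0],0.12,-1]]'; python3 -c "
from h import *
shot('top','2')
im=np.load('top_2.npz')['im'];cv2.imwrite('pics/c2.png',cv2.resize(im[145:310,225:425],(720,594),interpolation=2)[:,:,::-1])"
```

```text
time_s: 3.2
position: [0.482, 0.0159, 0.0625]
tool_rot: [[0.736, 0.677, 0.004], [0.677, -0.736, 0.008], [0.009, -0.003, -1.0]]
ft_force: [-0.8, 2.6, -0.6]
grip_width: 0.0001
```

View pics/c2.png

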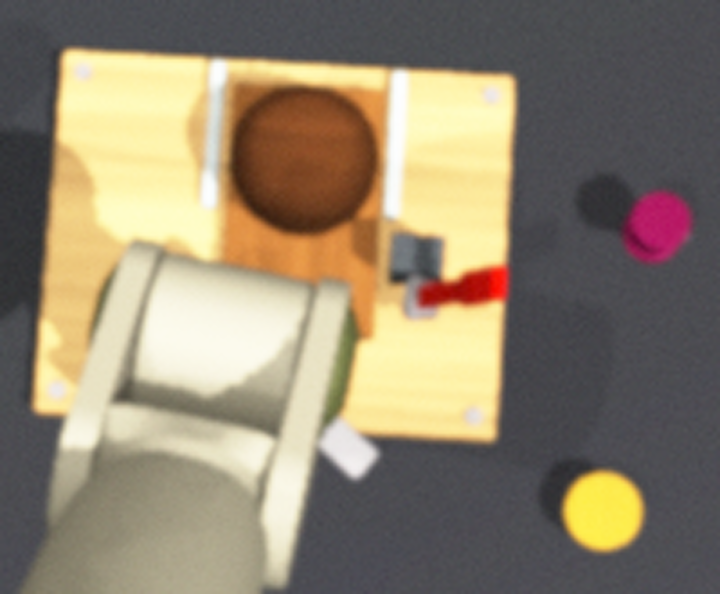

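The strap end now shows at crop (350,450), about 0.7 rad, with a contact force of about 2.7 N. The strap is following, so I'll continue round the arc.

```bash
python3 -m pendant '[[[5,-8,0],0.12,-1],[[6.5,-8,0],0.12,-1],[[7.5,-7.5,0],0.12,-1],[[8.5,-6.5,-1],0.12,-1],[[9,-5.5,-1],0.12,-1],[[6.5,-3,0],0.08,-1]]'; python3 -c "
from h import *
f=np.load('board.npz');R,o=f['R'],f['o']
s=env.observe();x=s['position']*1000; b=R.T@(x[:2]-o)-[-40,80]; y=R.T@s['tool_rot'][:2,1]
print('rel pivot',b,'tool y ang in board',np.degrees(np.arctan2(y[1],y[0])),'t est', np.arctan2(-b[0],-b[1])-np.arctan(21/85))"
```

```text
time_s: 4.0
position: [0.5255, -0.0272, 0.062]
tool_rot: [[0.135, 0.991, -0.002], [0.991, -0.135, 0.01], [0.01, -0.004, -1.0]]
ft_force: [-1.4, 0.5, -0.4]
grip_width: -0.0001
rel pivot [-25.12535854 -91.10328078] tool y ang in board -3.371811479347928 t est 0.026891776392494682
```

```bash
python3 -m pendant '[[[2,2,0],0.02,-1],[[2,1,0],0.02,-1],[[2,0,0],0,-1],[[2,0,0],0,-1]]'
```

```text
time_s: 4.5
position: [0.5289, -0.0252, 0.0621]
tool_rot: [[0.1, 0.995, -0.014], [0.995, -0.099, 0.009], [0.007, -0.015, -1.0]]
ft_force: [-11.5, -3.2, 6.3]
grip_width: 0.0
```

```bash
python3 -m pendant '[[[3,0,0],0,-1],[[3,0,0],0,-1],[[3,0,0],0,-1]]'
```

```text
time_s: 4.88
position: [0.5286, -0.0252, 0.0623]
tool_rot: [[0.101, 0.994, -0.036], [0.995, -0.101, 0.008], [0.004, -0.036, -0.999]]
ft_force: [-16.7, -4.2, 9.4]
grip_width: 0.0003
```

The strap is firmly against its stop (position static, 17 N). I'll back off, rise, and check with the camera before touching the lever.

```bash
python3 -m pendant '[[[-10,0,0],0,-1],[[-10,0,0],0,-1],[[0,0,50],0,-1],[[0,0,50],0,-1],[[0,0,30],0,-1],[[-60,0,0],0,-1],[[-60,0,0],0,-1],[[-50,0,0],0,-1],[[0,0,0],0,-1]]'; python3 - <<'E'
from h import *
shot('top','3');shot('side','3')
a=np.load('top_3.npz')['im'][145:310,225:425]; b=np.load('side_3.npz')['im'][195:305,265:405]
cv2.imwrite('pics/crop3.png',np.hstack([cv2.resize(a,(480,396),interpolation=2),cv2.resize(b,(320,396),interpolation=2)])[:,:,::-1])
f=np.load('board.npz');R,o=f['R'],f['o'];p=None
for a in [.524,.65,.8,.95,1.1,1.25,1.4,1.5,1.574]:
    y=-82*np.sin(a)+5*np.cos(a)+11; z=82*np.cos(a)+5*np.sin(a)+60
    q=np.r_[R@[-40,-80+y]+o,z]; print(a,q.round(1),None if p is None else (q-p).round(1));p=q
print('approach',R@[-40,-90]+o)
E
python3 meas.py 3 | grep -v board
```

```text
time_s: 6.0
position: [0.3309, -0.0233, 0.1963]
tool_rot: [[0.105, 0.994, -0.028], [0.995, -0.104, 0.007], [0.004, -0.029, -1.0]]
ft_force: [-0.1, -0.2, -0.3]
grip_width: -0.0003
0.524 [ 543.3 -123.4  133.5] None
0.65 [ 542.6 -132.3  128.3] [-0.7 -8.9 -5.2]
0.8 [ 541.8 -142.   120.7] [-0.7 -9.7 -7.6]
0.95 [ 541.2 -150.4  111.8] [-0.6 -8.4 -9. ]
1.1 [ 540.7 -157.4  101.7] [ -0.5  -7.  -10.1]
1.25 [ 540.2 -162.8   90.6] [ -0.4  -5.4 -11. ]
1.4 [ 539.9 -166.5   78.9] [ -0.3  -3.7 -11.7]
1.5 [ 539.8 -168.    70.8] [-0.1 -1.5 -8.1]
1.574 [ 539.8 -168.6   64.7] [-0.  -0.6 -6.1]
approach [ 544.47897884 -107.75605317]
top blue [192 166  21  19 113] [205.2 177.9] xyz med [0.652 0.208 0.12 ] zmax 0.14
top blue [205 181  15  13  47] [214.  188.9] xyz med [0.652 0.208 0.013] zmax 0.026
top blue [306 223   4   6  19] [307.6 225.1] xyz med [ 0.549 -0.022  0.085] zmax 0.091
top red [342 220  24   9 141] [355.2 224.7] xyz med [ 0.543 -0.131  0.127] zmax 1.45
side blue [351 159  19  14 190] [359.7 166.1] xyz med [0.666 0.203 0.126] zmax 0.149
side blue [350 188  18  10 108] [358.  192.8] xyz med [0.667 0.203 0.016] zmax 0.033
side blue [332 236   4  13  45] [333.4 242.2] xyz med [ 0.55  -0.026  0.072] zmax 0.09
side red [334 259   9   5  32] [337.7 261.2] xyz med [ 0.541 -0.147  0.145] zmax 0.151
```

View pics/crop3.png

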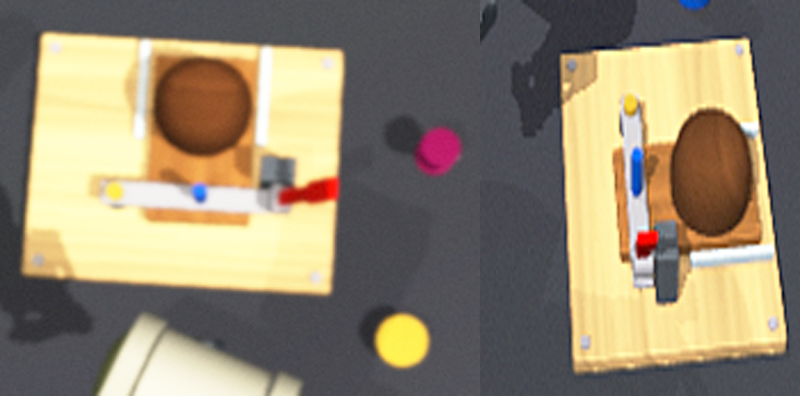

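The strap lies across the foot: its post is seen at (549,-22), against (551,-23) expected at home. The lever is still raised and the block hasn't moved. Next I'll approach the lever's inner side.

```bash
python3 -m pendant '[[[45,-16,0],0,-1],[[45,-16,0],0,-1],[[45,-16,0],0,-1],[[45,-16,0],0,-1],[[30,-13,0],0,-1],[[0,0,0],0,-1]]'
```

```text
time_s: 6.85
position: [0.5568, -0.1034, 0.1935]
tool_rot: [[0.102, 0.994, -0.023], [0.995, -0.102, 0.006], [0.004, -0.023, -1.0]]
ft_force: [-1.0, -0.2, -0.6]
grip_width: -0.0001
```

```bash
python3 -m pendant '[[[-14,0,-25],0,-1],[[0,0,-25],0,-1],[[0,0,-10],0,-1],[[0,0,0],0,-1]]'; python3 -c "
from h import *
im,_=shot('side','4')
cv2.imwrite('pics/c4.png',cv2.resize(im[180:310,270:430],(738,600),interpolation=2)[:,:,::-1])"
```

```text
time_s: 7.35
position: [0.5429, -0.1019, 0.1313]
tool_rot: [[0.101, 0.995, -0.023], [0.995, -0.101, 0.007], [0.004, -0.023, -1.0]]
ft_force: [0.0, -0.3, 0.5]
grip_width: 0.0001
```

View pics/c4.png

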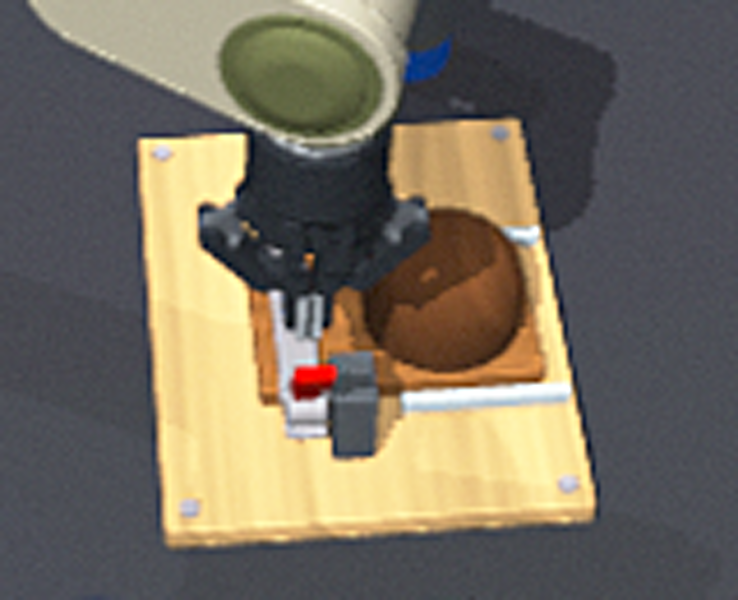

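The fingertips (crop (305,320)) stand on the inner side of the red lever (313,380), clear of the dome and the cam post. Now the push along the lever's arc.

```bash
python3 -m pendant '[[[0,-11,1],0,-1],[[0,-10,0],0,-1],[[0,-9,-5],0,-1],[[-1,-9.5,-7.5],0,-1],[[-1,-8.5,-9],0,-1],[[0,-7,-10],0,-1]]'
```

```text
time_s: 8.15
position: [0.5417, -0.1608, 0.1017]
tool_rot: [[0.101, 0.995, -0.018], [0.995, -0.101, 0.005], [0.004, -0.018, -1.0]]
ft_force: [-0.6, 1.8, 1.3]
grip_width: -0.0002
```

```bash
python3 -m pendant '[[[0,-4,-11],0,-1],[[0,-2.5,-11],0,-1],[[0,-1,-9],0,-1],[[0,0,-6],0,-1],[[0,0,-3],0,-1],[[0,0,-3],0,-1],[[0,0,-3],0,-1]]'
```

```text
time_s: 9.02
position: [0.542, -0.1703, 0.064]
tool_rot: [[0.099, 0.995, -0.012], [0.995, -0.099, -0.002], [-0.003, -0.012, -1.0]]
ft_force: [-10.7, 1.3, 28.6]
grip_width: -0.0001
```

The lever is at its stop (29 N upward, z 64 against 64.7 expected). I'll rise straight up, move clear and check.

```bash
python3 -m pendant '[[[0,0,15],0,-1],[[0,0,50],0,-1],[[0,0,50],0,-1],[[0,0,40],0,-1],[[-55,0,10],0,-1],[[-55,-20,0],0,-1],[[-55,-40,0],0,-1],[[-40,-50,0],0,-1],[[0,-50,0],0,-1],[[0,-50,0],0,-1],[[0,0,0],0,-1],[[0,0,0],0,-1]]'; python3 - <<'E'
from h import *
shot('top','5');shot('side','5')
a=np.load('top_5.npz')['im'][145:310,225:425]; b=np.load('side_5.npz')['im'][195:335,265:405]
cv2.imwrite('pics/crop5.png',np.hstack([cv2.resize(a,(480,396),interpolation=2),cv2.resize(b,(320,396),interpolation=2)])[:,:,::-1])
f=np.load('board.npz');R,o=f['R'],f['o']
for n in('top','side'):
    A=np.load(n+'_0.npz');B=np.load(n+'_5.npz')
    dif=(np.abs(A['im'].astype(int)-B['im']).sum(-1)>90)
    im=B['im'];P=cloud(n,B['d']);hsv=cv2.cvtColor(im,cv2.COLOR_RGB2HSV)
    m=((hsv[...,0]<5)|(hsv[...,0]>174))&(hsv[...,1]>190)&(hsv[...,2]>120)&(P[...,0]>.45)&(P[...,0]<.6)&(abs(P[...,1]+.15)<.08)
    q=P[m]*1000; b=(q[:,:2]-o)@R; print(n,'red n',m.sum(),'board y',np.percentile(b[:,1],[5,50,95]).round(),'z',np.percentile(q[:,2],[5,50,95]).round())
    z=np.polyfit(b[:,1],q[:,2],1)[0];print(' slope',z)
E
python3 meas.py 5 | grep blue
```

```text
time_s: 10.52
position: [0.3369, -0.3763, 0.2316]
tool_rot: [[0.094, 0.996, -0.009], [0.996, -0.094, -0.001], [-0.002, -0.009, -1.0]]
ft_force: [-0.2, -0.3, 0.0]
grip_width: 0.0001
top red n 281 board y [-176. -146.  -96.] z [57. 63. 68.]
 slope 0.052545136091445885
side red n 201 board y [-177. -146.  -94.] z [59. 64. 68.]
 slope -0.003615417633876917
top blue [192 166  21  19 114] [205.2 177.8] xyz med [0.652 0.207 0.12 ] zmax 0.14
top blue [205 181  15  13  49] [213.8 189.1] xyz med [0.652 0.209 0.012] zmax 0.029
top blue [306 223   4   6  19] [307.7 225. ] xyz med [ 0.549 -0.022  0.087] zmax 1.45
side blue [351 159  19  14 192] [359.8 166.1] xyz med [0.667 0.203 0.127] zmax 0.146
side blue [350 187  18  11 112] [357.9 192.8] xyz med [0.667 0.202 0.015] zmax 0.034
side blue [332 236   4  13  46] [333.4 242. ] xyz med [ 0.551 -0.025  0.075] zmax 0.094
```

View pics/crop5.png

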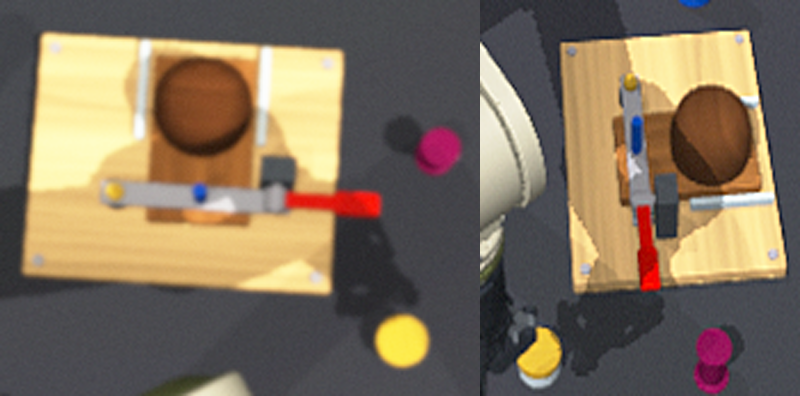

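The lever lies level at z about 64 mm, with fitted slopes of 0.05 and 0.00. The strap is home, and the block, spool, tin and can are unmoved. The tool is clear at z 0.23.

```bash
python3 -c "
from rig import env,ticket
s=env.observe();print(s['position'],s['ft_force'],abs(s['qvel']).max());ticket.close_job()"
```

```text
[ 0.33706566 -0.37602121  0.23189046] [0.33363009 0.17511963 0.12656633] 0.42284167821707624
the job is handed in; nothing more can be done
```

The crown block is clamped and the job is handed in at about 10.6 s of the 48 s; no verdict was reported.

I pushed the strap round by its blue post with the shut fingers until it stood firm against its stop at about 17 N. I checked in the pictures that it was home with the lever still raised, and only then pushed the lever down to its stop, at about 29 N.

**Last checks:**
- **Strap:** the post is about 2 mm from where it should be at home, roughly 0.02 rad and within the camera calibration.
- **Lever:** it lies level at z about 64 mm. The top view gave a slope of 0.05 and the side view 0.00, a difference within depth noise and inside the 0.1 rad limit.
- **Surroundings:** the spray can measured the same as at the start, to about 1 mm. I compared the crown block, thread spool and pin tin by eye only, and none appeared to have moved.
- **Robot:** the tool is clear of everything at z 0.23 m, and the measured force is about zero.

No check failed.

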